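# Clear the rack: sort tapes and remotes

### The arm

A 6-joint arm with a two-finger parallel gripper is mounted at the origin on the work surface. World frame = base frame: x ahead of the robot, y to its left, z up, the work surface at z = 0. Lengths are in mm, angles in rad, forces in N, time in s.
With the tool pointing down it reaches from about 325 to 875 mm from the base axis. Payload 4.4 kg.
Tool frame: the origin (TCP) lies on the centre line of the jaws, within the pads' length; the fingertips stand ahead of it and the grasp point (between the pads) lies 6 mm ahead of it (ctrl.tcp_to_tips is the z of the fingertips in the tool frame, in mm); z points along the fingers, y is the direction in which the jaws open and shut (so a half turn about z gives the same grasp; the last joint's range is limited). The gripper opens to 85 mm and grips with 20 to 120 N. Pads are 22 mm wide; open, the fingers measure 114 mm over their backs; the gripper's body (76 mm by 85 mm) begins 54 mm behind the grasp point. The pads swing forward as they close: fully open they stand 13 mm farther back than shut.
Start: joints at [1.165, 0.207, 1.542, -0, 1.393, -0.15], TCP at [144.94, 556.435, 256.282] pointing down, gripper open.
Joint ranges: [-2.73, 2.73], [-0.86, 2.22], [0.23, 2.46], [-1.11, 4.25], [0.08, 2.63], [-2.82, 2.82]. Speed limits (rad/s): [2.79, 2.79, 3.14, 3.14, 3.14, 3.14].

### API

Orientations are given as a 3x3 rotation matrix whose columns are the frame's x, y, z axes.
In Python, from plant import ctrl, sensors, optics gives the robot as it stands. Calls block until the motion is done:
- ctrl.move_ptp(position, orientation): joint-space move of the TCP to a pose.
- ctrl.move_l(position, rot=None, vel=150, threshold=None): straight line of the TCP; rot=None keeps the orientation; vel is the mean speed in mm/s. With threshold (N) it stops when the force on the tool has changed by that much, and returns True; else False.
- ctrl.set_joints(angles): joint-space move.
- ctrl.gripper_to(opening, force=None): finger opening in mm; force is the grip in N (None keeps the last); returns when the fingers have stopped.
- ctrl.hold(seconds).
- ctrl.solve_ik(position, orientation): joint angles nearest the present ones, or None.
- sensors.read_state(): the state.
- optics.grab_frame(name): name is "side" or "top" or "wrist"; returns (picture, depth): 384x512x3 uint8, red, green, blue; 384x512 float32, mm along the optical axis (not along the pixel's ray), 0 where there is no reading.
- optics.camera_params(name): a dict with "mtx" (3x3 intrinsics, pixels), "R" (3x3) and "t" (3): a world point X has camera coordinates R X + t; the wrist camera has in their place "T_tool_cam" (4x4, takes a point from camera to tool coordinates, whose origin is the TCP and whose axes are the flange's). Camera axes: x right, y down, z forward; pixel columns grow to the right and rows downward; lengths in mm; the calibration is good to about 2 mm. A picture is of the moment at which its call begins: read the wrist's pose just before it. camera_params takes no time and is no camera call.
A pose or a line that the arm cannot do raises ctrl.MotionError and nothing moves.
- ctrl.finish_job(): hands the job in, once; it reports no verdict.
The state is a dict: "t": time; "q": joint angles; "qvel": joint speeds; "tau": joint torques, N m; "eef_pos": TCP position; "eef_rot": TCP orientation; "force": force on the tool from outside, world axes, zero at the start; "wrist_torque": the same for the moment, N m; "grip_width": finger opening in mm.
Only numpy, scipy, OpenCV 4.12 (cv2) and the standard library are available. Lean on these libraries where they do the work, as an engineer would, in place of code of your own. Each camera call takes 0.05 s, during which the arm holds its last target. There are 200 camera calls.

### The job

Clear the wooden rack of donations on this second-hand shop's bench, sorting them by kind: stand the audio cassette in the tall divided tape bin, in the cell left free beside the cassette already there, and both remote controls in the lower, undivided tub. Lower each thing to the bottom before letting go, never dropping it or knocking it over. Leave the cassette already in the bin in its cell, and leave the mug, the tin and the sticky-tape dispenser where they stand.

Things in the scene. Friction and masses are not known exactly. Their poses are not given: they have to be found in the camera images.
- cassette_a: audio cassette in a grey case with a black spine edge and pale label on its faces, a slab 70 wide (x) by 17 thick (y) by 109 tall (z), standing on its short end. Origin: centre of its underside; z up along its height, x along its width, y through its thickness. Starts in one of the rack's three slots, its top 3 mm below the tops of the fins.
- cassette_b: audio cassette in a grey case with a black spine edge and pale label on its faces, a slab 70 wide (x) by 17 thick (y) by 109 tall (z), standing on its short end. Origin: centre of its underside; z up along its height, x along its width, y through its thickness. Already stands in the tape bin's cell on its +y side, and stays there; the cell on the bin's -y side is free.
- remote_a: black TV remote control, a slab 48 wide (x) by 18 thick (y) by 165 tall (z), standing on end in one of the rack's slots. Origin: centre of its underside; axes as for the cassettes. The buttons are on its -y face.
- remote_b: black TV remote control, a slab 48 wide (x) by 18 thick (y) by 165 tall (z), standing on end in one of the rack's slots. Origin: centre of its underside; axes as for the cassettes. The buttons are on its -y face.
- cassette_a_mid (a point): centre of cassette_a, half its height above its underside
- cassette_b_mid (a point): centre of cassette_b, half its height above its underside
- remote_a_mid (a point): centre of remote_a, half its height above its underside
- remote_b_mid (a point): centre of remote_b, half its height above its underside
- rack: fixed plywood toast-rack: base 76 (x) by 160 (y) by 10 high; three slots at y = -56, 0, +56, each 22 wide (y) between upright fins 38 (x) by 8 (y), tops 122 above the bench. Things stand on the base, 10 above the bench, in any slot order, width along the rack's x, their edges standing out past the narrower fins. Origin: centre of its underside, on the bench.
- tape_bin: fixed tall clear bin for cassettes, rim 142 above the bench; inside 82 (x) by 147 (y), walls and floor 5 thick, a full-height divider 5 thick at y = 0 making two cells 82 by 71, centred at y = +38 and -38, each for one cassette with its width along the bin's x, with finger room only beside its flat faces. Origin: centre of its underside, on the bench.
- remote_tub: fixed clear plastic tub for remotes, rim 110 above the bench, undivided; inside 80 (x) by 110 (y), walls and floor 5 thick. Origin: centre of its underside, on the bench.
- mug: bystander: white mug, 72 across, 85 tall, handle on its +y side. Origin: centre of its underside.
- tin: bystander: small can, 62 across, 60 tall. Origin: centre of its underside.
- dispenser: bystander: small sticky-tape dispenser, 50 (x) by 62 (y), 64 tall. Origin: centre of its underside.

How it is judged (in metres and radians):
At the end, for the whole second after the job is handed in: Racked cassette in the tape bin's free cell, the other still in its own, remotes in the tub: each centre inside the inner walls and under 85 mm (cassettes) or 115 mm (remotes) above the bin's underside, tilted under 0.6 or 0.75 rad (leaning on a wall is fine), all four at rest (x of cassette_a_mid in the frame of tape_bin between -0.041 and 0.041 m and y of cassette_a_mid in the frame of tape_bin between -0.0735 and 0 m and z of each of cassette_a_mid, cassette_b_mid in the frame of tape_bin below 0.085 m and angle between each of cassette_a, cassette_b's own z axis and vertical below 0.6 rad and linear speed of each of cassette_a, cassette_b, remote_a, remote_b below 0.03 m/s and x of cassette_b_mid in the frame of tape_bin between -0.041 and 0.041 m and y of cassette_b_mid in the frame of tape_bin between 0 and 0.0735 m and x of remote_a_mid in the frame of remote_tub between -0.04 and 0.04 m and y of remote_a_mid in the frame of remote_tub between -0.055 and 0.055 m and z of each of remote_a_mid, remote_b_mid in the frame of remote_tub below 0.115 m and angle between each of remote_a, remote_b's own z axis and vertical below 0.75 rad and x of remote_b_mid in the frame of remote_tub between -0.04 and 0.04 m and y of remote_b_mid in the frame of remote_tub between -0.055 and 0.055 m); the robot touches nothing.
It fails at once if a cassette is let fall or knocked: it moves faster than 0.6 m/s while the fingers do not touch it ((linear speed of cassette_a above 0.6 m/s and contact force between the fingers and cassette_a below 0.05 N) or (linear speed of cassette_b above 0.6 m/s and contact force between the fingers and cassette_b below 0.05 N)).
It fails at once if a remote is let fall or knocked: it moves faster than 0.6 m/s while the fingers do not touch it ((linear speed of remote_a above 0.6 m/s and contact force between the fingers and remote_a below 0.05 N) or (linear speed of remote_b above 0.6 m/s and contact force between the fingers and remote_b below 0.05 N)).
It fails at once if the mug is moved more than 25 mm or tipped over (distance of mug from where it was at the start of the episode above 0.025 m or angle between mug's own z axis and vertical above 0.35 rad).
It fails at once if the tin is moved more than 25 mm or tipped over (distance of tin from where it was at the start of the episode above 0.025 m or angle between tin's own z axis and vertical above 0.35 rad).
It fails at once if the dispenser is moved more than 25 mm or tipped over (distance of dispenser from where it was at the start of the episode above 0.025 m or angle between dispenser's own z axis and vertical above 0.35 rad).
It also fails if it takes over 72 s, if anything falls off the work surface, if the arm or the gripper's body presses on something with over 40 N, if the wrist force passes 120 N, or if a joint passes its speed limit or range.

## Working session

There is one attempt and no reset: what is moved stays moved. The work goes in short steps, each a Python script; the robot and the scene stay as the last script left them, time stands still between calls to the robot, and variables do not carry over. Pictures are saved under pics/ and viewed, about 8 in all and at most 12, crops included, and the job is handed in when it is done.

```bash
ls; mkdir -p pics; python3 - <<'E'
from plant import ctrl, sensors, optics
import cv2,numpy as np
for n in ("top","side"):
    im,d=optics.grab_frame(n); cv2.imwrite(f"pics/{n}0.png",im[:,:,::-1]); np.savez(f"{n}0.npz",im=im,d=d)
    p=optics.camera_params(n); print(n,p["mtx"].tolist(),np.round(p["R"],3).tolist(),p["t"], -p["R"].T@p["t"])
print(optics.camera_params("wrist")); print(sensors.read_state()["t"],ctrl.tcp_to_tips)
a=cv2.imread("pics/top0.png");b=cv2.imread("pics/side0.png")
E
```

```text
pics
top [[462.2473508527014, 0.0, 257.7229529451739], [0.0, 462.2473508527014, 188.81961654422602], [0.0, 0.0, 1.0]] [[-0.03, -1.0, 0.0], [-0.989, 0.03, -0.142], [0.142, -0.005, -0.99]] [  21.0281789   612.20326686 1306.73890963] [ 420.40472189    8.68158378 1380.57455507]
side [[394.6414132689268, 0.0, 252.25861350893132], [0.0, 394.6414132689268, 190.58491363421143], [0.0, 0.0, 1.0]] [[0.97, -0.243, -0.016], [-0.193, -0.727, -0.659], [0.149, 0.643, -0.752]] [-558.7964116   158.29357032 1055.7309282 ] [ 415.10355912 -699.25565736  889.16176124]
{'mtx': array([[334.98688351,   0.        , 257.46915571],
       [  0.        , 334.98688351, 189.91782734],
       [  0.        ,   0.        ,   1.        ]]), 'T_tool_cam': array([[-1.21007412e-03, -9.56247343e-01, -2.92556926e-01,
         7.52003586e+01],
       [ 9.99998397e-01, -1.54314187e-03,  9.07697302e-04,
         2.42289029e-01],
       [-1.31943997e-03, -2.92555359e-01,  9.56247678e-01,
        -1.17492668e+02],
       [ 0.00000000e+00,  0.00000000e+00,  0.00000000e+00,
         1.00000000e+00]])}
0.1 25.0
```

View pics/top0.png

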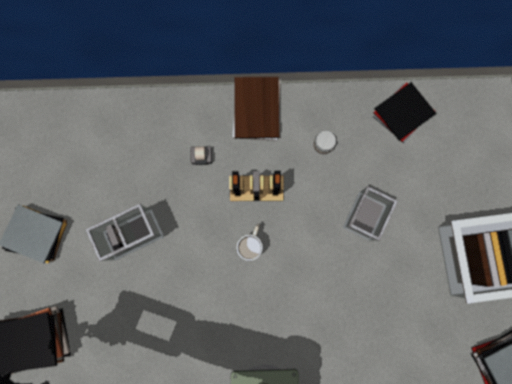

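View pics/side0.png

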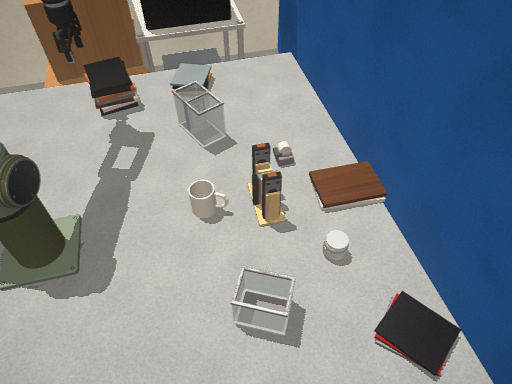

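The top view shows the rack at about (256,186). The bin rim is at about (124,232) with cassette_b in its left cell, and the tub rim is at about (373,212). The dispenser (201,155), tin (326,141) and mug (250,247) stand clear of all three. The remotes are in the outer slots and the cassette is in the middle one. I'll take wrist close-ups for precision.

```bash
cat > h.py <<'E'
from plant import ctrl, sensors, optics
import cv2,numpy as np
def RT(yaw):  # tool down, tool x at yaw
    c,s=np.cos(yaw),np.sin(yaw); return np.array([[c,s,0],[s,-c,0],[0,0,-1.]])
def ray(cam,uv,z,T=None):
    p=optics.camera_params(cam) if isinstance(cam,str) else cam
    d=np.linalg.inv(p["mtx"])@np.array([*uv,1.])
    if T is None: o=-p["R"].T@p["t"]; d=p["R"].T@d
    else: o=T[:3,3]; d=T[:3,:3]@d
    return o+d*(z-o[2])/d[2]
def wristT():
    s=sensors.read_state(); T=np.eye(4); T[:3,:3]=s["eef_rot"];T[:3,3]=s["eef_pos"]
    return T@optics.camera_params("wrist")["T_tool_cam"]
def best(p,yaws):
    c=[]
    for y in yaws:
        try: q=ctrl.solve_ik(list(p),RT(y))
        except Exception: q=None
        if q is not None: c.append((abs(q[5]),y))
    return min(c)[1]
E
python3 - <<'E'
from h import *
print(np.round(sensors.read_state()["eef_rot"],2).tolist())
C={"bin":((124,232),142),"rack":((256,186),60),"tub":((373,212),110)}
for n,(uv,z) in C.items():
    P=ray("top",uv,z); print(n,P.round())
    az=np.arctan2(P[1],P[0])
    p=P+[0,0,0]; p[2]=360
    y=best(p,[az+np.pi,az,az+np.pi/2,az-np.pi/2]); x=RT(y)[:,0]
    p=p+35*x   # shift so object is centred
    ctrl.move_ptp(p.tolist(),RT(y)); ctrl.hold(0.2)
    T=wristT(); im,d=optics.grab_frame("wrist"); np.savez(f"w_{n}.npz",im=im,d=d,T=T)
    cv2.imwrite(f"pics/w_{n}.png",cv2.resize(im[:,:,::-1],(800,600),interpolation=cv2.INTER_CUBIC))
    print(p.round(),y-az,sensors.read_state()["q"],sensors.read_state()["t"])
E
```

```text
[[-0.97, 0.25, -0.0], [0.25, 0.97, -0.0], [0.0, -0.0, -1.0]]
bin [493. 363. 142.]
[472. 392. 360.] 1.5707963267948963 [ 5.53366442e-01  2.31421104e-01  1.30099795e+00  9.35658853e-05
  1.60971540e+00 -8.39015397e-02] 1.7667
rack [619.   7.  60.]
[618.  42. 360.] 1.5707963267948966 [-6.94599054e-02  2.45120432e-01  1.28362681e+00  1.10187358e-04
  1.61276168e+00 -8.30412044e-02] 3.425
tub [ 529. -313.  110.]
[ 547. -283.  360.] 1.5707963267948966 [-6.15941664e-01  2.36147688e-01  1.29456953e+00  1.39593308e-04
  1.61077221e+00 -8.36133070e-02] 4.9333
```

View pics/w_bin.png

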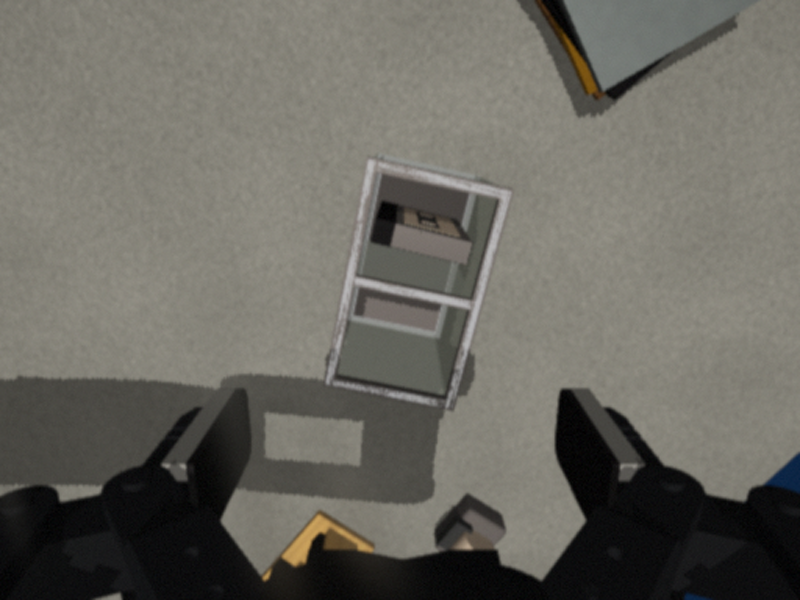

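View pics/w_rack.png

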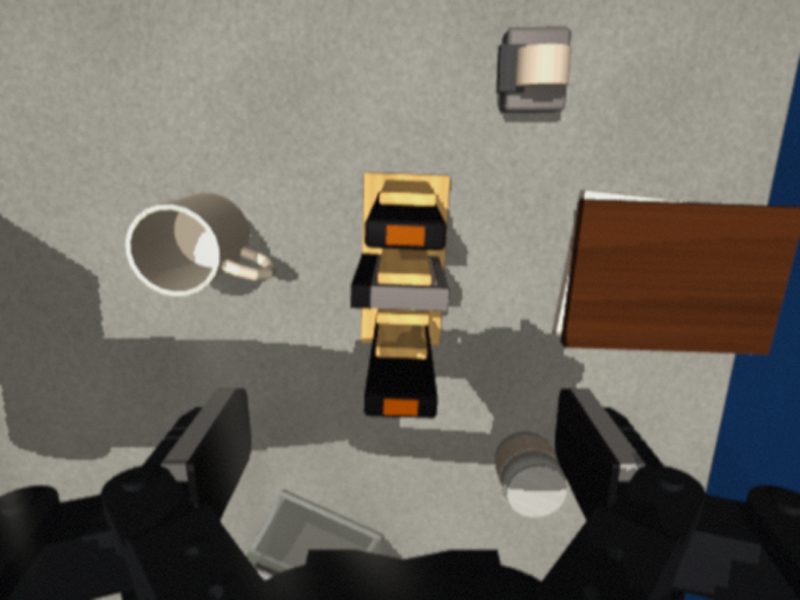

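View pics/w_tub.png

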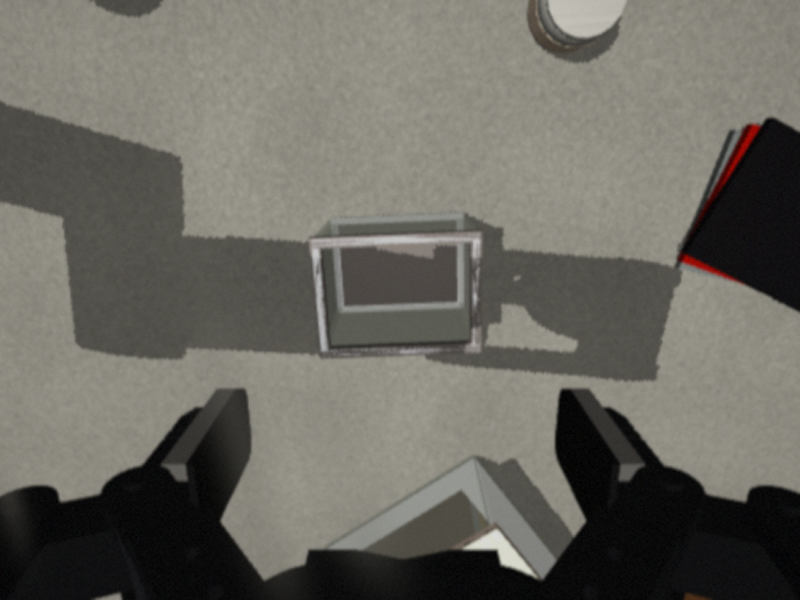

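Bin outer rim corners in the 800-px view are (369,157), (511,189), (452,410) and (327,384). Its free cell is the lower one. The tub rim is at (309,239), (481,232), (481,350) and (321,355). The rack shows remote tops at (405,235) and (400,406), with the cassette top at (400,297). I'll cross-check these against depth.

```bash
cat > m.py <<'E'
from h import *
wp=optics.camera_params("wrist")
corn={"bin":([(369,157),(511,189),(452,410),(327,384)],142),"tub":([(309,239),(481,232),(481,350),(321,355)],110)}
def rect(P):
    (c,s,a)=cv2.minAreaRect(P.astype(np.float32)); return np.round(c,1),np.round(s,1),round(a,1)
for n,wins in {"bin":[((200,80,335,270),142,2.5)],"tub":[((190,130,320,235),110,2.5)],
   "rack":[((220,100,300,170),175,4),((220,160,300,215),119,1.2),((220,170,300,275),175,4)]}.items():
    D=np.load(f"w_{n}.npz");d=D["d"];T=D["T"]
    v,u=np.mgrid[0:384,0:512]; K=wp["mtx"]
    X=np.stack([(u-K[0,2])/K[0,0]*d,(v-K[1,2])/K[1,1]*d,d],-1)@T[:3,:3].T+T[:3,3]
    for (a,b,c,e),z,tol in wins:
        m=np.zeros(d.shape,bool);m[b:e,a:c]=1; m&=(d>0)&(abs(X[...,2]-z)<tol)
        m=cv2.morphologyEx(m.astype(np.uint8),cv2.MORPH_OPEN,np.ones((2,2)))>0
        P=X[m]; print(n,z,m.sum(),*rect(P[:,:2]) if m.sum()>3 else "", P[:,2].mean().round(1), u[m].min()*1.5625,u[m].max()*1.5625,v[m].min()*1.5625,v[m].max()*1.5625)
    if n in corn:
        c,z=corn[n]; Q=np.array([ray(wp,((x+.5)/1.5625-.5,(y+.5)/1.5625-.5),z,T)[:2] for x,y in c])
        print(" corners",Q.round(1).tolist(),"mean",Q.mean(0).round(1),rect(Q),
         "edges",[(round(float(np.hypot(*e)),1),round(float(np.degrees(np.arctan2(e[1],e[0]))),1)) for e in np.roll(Q,-1,0)-Q])
E
python3 m.py
```

```text
bin 142 4046 [516.4 355.7] [134.1 251. ] 24.0 129.1 325.0 512.5 157.8125 409.375
 corners [[416.4, 431.3], [499.6, 468.5], [565.7, 323.8], [482.1, 287.6]] mean [490.9 377.8] (array([491. , 377.5]), array([ 91.2, 159.8]), 24.5) edges [(91.2, 24.1), (159.2, -65.5), (91.0, -156.6), (158.1, 114.6)]
tub 110 2414 [ 527.5 -303.5] [206.6 158.1] 61.8 98.8 310.9375 481.25 231.25 357.8125
 corners [[492.4, -242.3], [600.0, -299.9], [557.6, -379.5], [451.0, -321.3]] mean [ 525.2 -310.7] (array([ 525. , -310.9]), array([ 90.1, 122.3]), 61.8) edges [(122.0, -28.2), (90.1, -118.1), (121.4, 151.4), (89.2, 62.3)]
rack 175 1004 [630.5  65.7] [99.  69.4] 79.7 165.2 365.625 446.875 218.75 250.0
rack 119 716 [624.6  39.3] [157.7  83.5] 87.6 115.7 351.5625 448.4375 285.9375 310.9375
rack 175 752 [632.7 -21.5] [275.9  71.5] 84.6 161.2 365.625 437.5 390.625 417.1875
```

```bash
sed -i 's/    m=cv2.morph.*//;s/^        m=cv2.morphologyEx(\(.*\)$/        m\&=cv2.morphologyEx(\1/;s/m&=cv2.morphologyEx(m.astype(np.uint8),cv2.MORPH_OPEN,np.ones((2,2)))>0/m\&=cv2.morphologyEx(m.astype(np.uint8),cv2.MORPH_OPEN,np.ones((3,3)))>0/' m.py
python3 m.py | grep -v corners
python3 - <<'E'
import cv2
im=cv2.imread("pics/w_rack.png")[150:440,320:480]
cv2.imwrite("pics/w_rack_c.png",cv2.resize(im,None,fx=2,fy=2))
E
```

```text
bin 142 4063 [490.6 377.4] [ 95.2 160.5] 24.2 141.7 323.4375 512.5 156.25 409.375
tub 110 2429 [ 524.4 -310.5] [ 93.4 122.4] 61.9 109.6 309.375 479.6875 229.6875 356.25
rack 175 1006 [618.7  64.9] [18.2 48. ] 88.5 174.6 364.0625 445.3125 217.1875 248.4375
rack 119 844 [615.5   9.6] [37.5 70. ] 88.5 118.8 350.0 446.875 270.3125 321.875
rack 175 755 [617.4 -46.5] [18.1 47.2] 88.8 174.4 364.0625 435.9375 389.0625 415.625
```

View pics/w_rack_c.png

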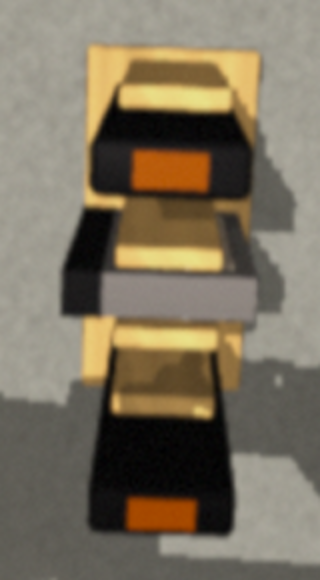

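Depth gives sharp rectangles: remotes at (618.7, 64.9) and (617.4, -46.5), and the cassette at about (615.5, 9.2), all at about -1.2° yaw. The bin centre is (490.8, 377.5) at 24.4°, and the tub centre is (524.6, -310.6) at 61.9°. First, the remote nearest the tub.

```bash
cat >> h.py <<'E'
D=np.radians
TUB=np.array([524.6,-310.6]);TY=D(61.9);BIN=np.array([490.8,377.5]);BY=D(24.4);RY=D(-1.2)
def off(c,yaw,x,y): return [c[0]+x*np.cos(yaw)-y*np.sin(yaw), c[1]+x*np.sin(yaw)+y*np.cos(yaw)]
def st(tag):
    s=sensors.read_state(); print(tag,"t",round(s["t"],2),"w",round(float(s["grip_width"]),1),"p",np.round(s["eef_pos"],1),"F",np.round(s["force"],1),"q6",round(float(s["q"][5]),2))
def remote(xy,ty):
    ctrl.gripper_to(45); R=RT(RY)
    ctrl.move_ptp([*xy,225],R); ctrl.move_l([*xy,154],vel=120)
    ctrl.gripper_to(10,50); st("grip")
    ctrl.move_l([*xy,334],vel=180); st("lift")
    p=off(TUB,TY,0,ty)
    ctrl.move_ptp([*p,334],RT(TY)); ctrl.move_l([*p,158],vel=150); ctrl.hold(.1); st("above")
    print(ctrl.move_l([*p,145],vel=25,threshold=4)); st("down")
    ctrl.gripper_to(32); ctrl.hold(.2); st("open")
    ctrl.move_l([*p,230],vel=150)
E
python3 - <<'E'
from h import *
remote((617.4,-46.5),35)
ctrl.move_l([*off(TUB,TY,0,35),334],vel=250)
im,d=optics.grab_frame("side"); cv2.imwrite("pics/s1.png",cv2.resize(im[100:384,120:420,::-1],None,fx=2,fy=2)); st("end")
E
```

```text
grip t 7.81 w 17.1 p [618.4 -46.8 155.4] F [-0.2 -1.3  3.4] q6 1.38
lift t 8.96 w 17.3 p [616.6 -46.3 332. ] F [ 0.1  0.3 -1.9] q6 1.38
above t 11.78 w 17.3 p [ 494.4 -294.7  159.4] F [ 1.3  0.9 -0.8] q6 -0.2
True
down t 12.18 w 17.2 p [ 494.3 -294.6  150.4] F [0.7 0.6 2.9] q6 -0.2
open t 12.67 w 32.0 p [ 493.1 -293.7  149.1] F [-0.4 -0.5  0.6] q6 -0.2
end t 13.97 w 32.1 p [ 492.9 -293.5  331.7] F [ 0.1  0.7 -0.2] q6 -0.2
```

View pics/s1.png

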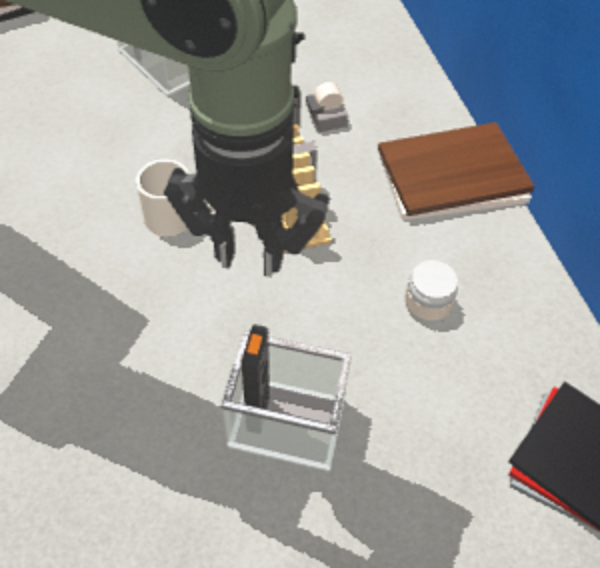

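The remote stands upright in the tub at (255,370) in the crop, against its left wall. I'll do the second one, then measure the gripper's knuckle width from wrist depth, since the fingers have to enter the bin cell.

```bash
python3 - <<'E'
from h import *
remote((618.7,64.9),-35)
ctrl.move_l([*off(TUB,TY,0,-35),334],vel=250); st("up")
im,d=optics.grab_frame("side"); cv2.imwrite("pics/s2.png",cv2.resize(im[100:384,120:420,::-1],None,fx=2,fy=2))
p=optics.camera_params("wrist");K=p["mtx"];v,u=np.mgrid[0:384,0:512]
for w in (30,17):
    ctrl.gripper_to(w); _,d=optics.grab_frame("wrist")
    X=np.stack([(u-K[0,2])/K[0,0]*d,(v-K[1,2])/K[1,1]*d,d],-1)@p["T_tool_cam"][:3,:3].T+p["T_tool_cam"][:3,3]
    X=X[(d>0)&(abs(X[...,0])<45)]
    print(w,[(z,np.round([X[(abs(X[:,2]-z)<2.5)][:,1].min(),X[(abs(X[:,2]-z)<2.5)][:,1].max()]).tolist()) for z in range(25,-61,-5) if (abs(X[:,2]-z)<2.5).any()])
st("end")
E
```

```text
grip t 16.9 w 17.3 p [619.7  64.8 155.5] F [ 1.2 -0.2  3.1] q6 1.56
lift t 18.05 w 17.3 p [617.9  64.9 332. ] F [ 0.6  0.2 -1.7] q6 1.56
above t 21.0 w 17.5 p [ 556.3 -327.7  159.6] F [ 0.4  0.6 -1.1] q6 -0.18
True
down t 21.39 w 17.3 p [ 556.  -327.7  150.5] F [ 0.8 -0.8  3.7] q6 -0.18
open t 21.88 w 32.2 p [ 554.9 -326.6  149. ] F [0.3 0.2 0.9] q6 -0.18
up t 23.14 w 32.1 p [ 555.2 -326.8  333. ] F [-0.2  0.7 -0.3] q6 -0.18
30 [(25, [-18.0, 14.0]), (20, [-27.0, 26.0]), (15, [-29.0, 28.0]), (10, [-29.0, 28.0]), (5, [-29.0, 28.0]), (0, [-29.0, 28.0]), (-5, [-29.0, 28.0]), (-10, [-23.0, 21.0]), (-15, [-37.0, 34.0]), (-20, [-47.0, 45.0]), (-25, [-49.0, 48.0]), (-30, [-52.0, 49.0]), (-35, [-53.0, 52.0]), (-40, [-55.0, 54.0]), (-45, [-58.0, 57.0]), (-50, [-60.0, 58.0]), (-55, [-61.0, 59.0]), (-60, [-59.0, 56.0])]
17 [(25, [-9.0, 8.0]), (20, [-21.0, 19.0]), (15, [-23.0, 21.0]), (10, [-23.0, 21.0]), (5, [-23.0, 21.0]), (0, [-23.0, 21.0]), (-5, [-23.0, 21.0]), (-10, [-16.0, 14.0]), (-15, [-31.0, 28.0]), (-20, [-40.0, 40.0]), (-25, [-43.0, 42.0]), (-30, [-46.0, 45.0]), (-35, [-49.0, 48.0]), (-40, [-52.0, 51.0]), (-45, [-55.0, 54.0]), (-50, [-59.0, 57.0]), (-55, [-60.0, 59.0]), (-60, [-59.0, 57.0])]
end t 23.79 w 17.1 p [ 555.5 -327.1  334. ] F [ 0.5 -0.4  0.5] q6 -0.18
```

View pics/s2.png

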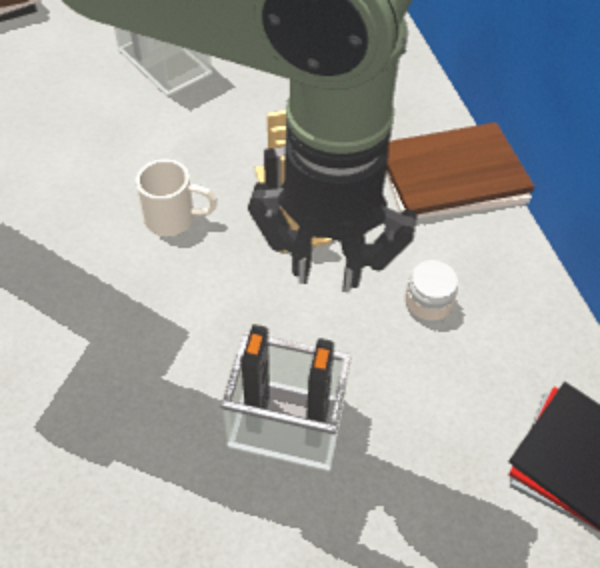

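Both remotes stand upright in the tub at (255,370) and (320,380). The knuckles are ±40 mm wide from tool z = -18 back, so in the 71 mm cell the TCP must stay at or above about 126. The cassette therefore has to be held by its top ~12 mm across its thickness. The rack fins prevent that grip, so I'll pick it by its edges, stand it on the bench and regrasp.

```bash
cat > c1.py <<'E'
from h import *
B=[530,170]; R=RT(RY+np.pi/2); c=(616,9.2)
ctrl.gripper_to(85); ctrl.move_ptp([*c,200],R); ctrl.move_l([*c,99],vel=90); st("at")
ctrl.gripper_to(60,45); st("grip")
ctrl.move_l([*c,245],vel=150); st("lift")
RB=RT(BY+np.pi/2)
ctrl.move_ptp([*B,245],RB); ctrl.move_l([*B,98],vel=150); ctrl.hold(.1); st("above")
print(ctrl.move_l([*B,84],vel=20,threshold=4)); st("down")
ctrl.gripper_to(85); ctrl.hold(.2); st("open")
ctrl.move_l([*B,250],vel=120)
p=np.array([*B,290])+30*RB[:,0]; ctrl.move_l(p.tolist(),vel=200); ctrl.hold(.2)
T=wristT(); im,d=optics.grab_frame("wrist"); cv2.imwrite("pics/w_c.png",im[:,:,::-1])
K=optics.camera_params("wrist")["mtx"]; v,u=np.mgrid[0:384,0:512]
X=np.stack([(u-K[0,2])/K[0,0]*d,(v-K[1,2])/K[1,1]*d,d],-1)@T[:3,:3].T+T[:3,3]
m=(d>0)&(abs(X[...,2]-109)<3)&(np.hypot(X[...,0]-B[0],X[...,1]-B[1])<60)
m&=cv2.morphologyEx(m.astype(np.uint8),cv2.MORPH_OPEN,np.ones((3,3)))>0
print(m.sum(),cv2.minAreaRect(X[m][:,:2].astype(np.float32)),X[m][:,2].mean()); st("end")
E
python3 c1.py
```

```text
at t 27.11 w 85.1 p [616.7   9.1  99.9] F [-0.5 -0.8  0.2] q6 -0.1
grip t 27.39 w 69.4 p [616.8   9.1 100.1] F [-0.4 -0.1  3.6] q6 -0.1
lift t 28.52 w 69.6 p [615.1   9.3 243.4] F [ 1.2 -1.  -1.2] q6 -0.1
above t 30.51 w 69.3 p [531.1 170.2  99.4] F [-0.   0.7 -0.3] q6 -0.27
True
down t 30.99 w 69.1 p [530.2 170.   90.1] F [-1.4 -0.5  4.2] q6 -0.27
open t 31.5 w 85.0 p [529.2 169.9  89.1] F [0.4 0.5 1.3] q6 -0.27
1287 ((529.5410766601562, 169.9148712158203), (70.14448547363281, 17.761320114135742), 24.782909393310547) 108.68373225238624
end t 33.64 w 85.2 p [517.1 196.6 288.5] F [-0.1  0.1  0.2] q6 -0.22
```

View pics/w_c.png

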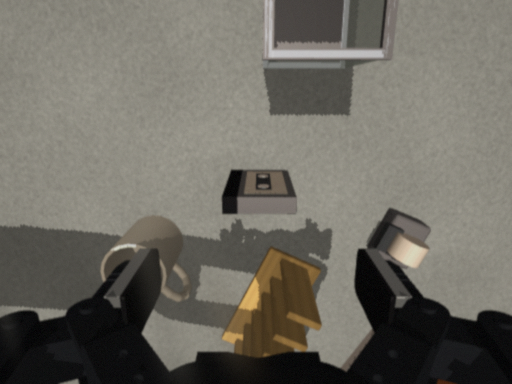

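The cassette stands upright on the bench at (260,190), measured at (529.5, 169.9) and 24.8°. Next, a shallow grip across its thickness and down into the free cell.

```bash
cat > c2.py <<'E'
from h import *
c=(529.5,169.9); y=BY+D(.3)+np.pi
p=off(BIN,BY,0,-38)
print(ctrl.solve_ik([*p,126],RT(BY+np.pi)))
ctrl.gripper_to(32); ctrl.move_ptp([*c,190],RT(y)); ctrl.move_l([*c,120],vel=80); ctrl.hold(.2); st("at")
ctrl.gripper_to(10,60); st("grip")
ctrl.move_l([*c,296],vel=120); st("lift")
ctrl.move_ptp([*p,296],RT(BY+np.pi)); ctrl.hold(.2)
h=ctrl.move_l([*p,134],vel=80,threshold=7); st("in "+str(h))
if not h:
    ctrl.hold(.1); print(ctrl.move_l([*p,121],vel=20,threshold=4)); st("down")
optics_im,_=optics.grab_frame("side"); cv2.imwrite("pics/s3.png",cv2.resize(optics_im[50:190,130:290,::-1],None,fx=4,fy=4))
E
python3 c2.py
```

```text
[ 4.53714611e-01  4.13411671e-01  1.56008718e+00 -4.44089210e-16
  1.16809380e+00 -1.54294205e+00]
at t 36.88 w 32.1 p [530.  170.  120.7] F [-0.2 -0.  -0.3] q6 -1.85
grip t 37.16 w 15.3 p [530.1 169.9 120.7] F [0.2 0.  1.9] q6 -1.85
lift t 38.77 w 15.3 p [529.  169.8 294.9] F [ 0.1  0.1 -0.2] q6 -1.85
in False t 41.88 w 15.3 p [506.8 343.1 134.5] F [-0.3 -0.  -0.8] q6 -1.54
True
down t 42.46 w 15.3 p [506.6 342.8 125.7] F [-0.3  0.1  4. ] q6 -1.54
```

View pics/s3.png

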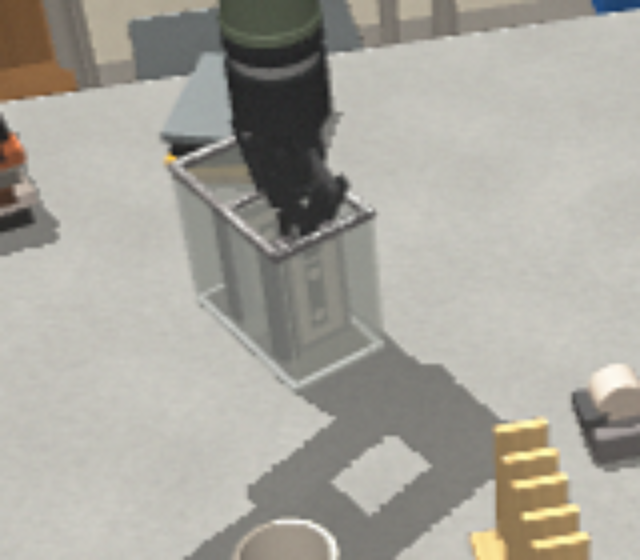

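It touched down at TCP 125.7, exactly bench grasp height plus the 5 mm floor. The picture shows the cassette upright in the near cell at (315,290). I'll release it and check.

```bash
cat > c3.py <<'E'
from h import *
p=off(BIN,BY,0,-38)
ctrl.gripper_to(24); ctrl.hold(.3); st("open")
s=sensors.read_state()["eef_pos"]
ctrl.move_l([s[0],s[1],200],vel=60); ctrl.move_l([*p,330],vel=150)
q=np.array([*p,360])-60*RT(BY+np.pi)[:,0]; ctrl.move_ptp([500,160,360],RT(BY+np.pi)); ctrl.hold(.5); st("end")
ims=[optics.grab_frame(n)[0] for n in ("top","side")]
a=cv2.resize(ims[0][190:270,75:175],(400,320),interpolation=cv2.INTER_CUBIC)
t=cv2.resize(ims[0][130:260,170:420],(400,208))
b=cv2.resize(ims[1][60:350,140:370],(400,504))
left=np.vstack([a,t]); left=cv2.copyMakeBorder(left,0,600-left.shape[0],0,0,cv2.BORDER_CONSTANT); b=cv2.copyMakeBorder(b,0,600-504,0,0,cv2.BORDER_CONSTANT)
cv2.imwrite("pics/f.png",np.hstack([left,b])[:,:,::-1])
E
python3 c3.py
```

```text
open t 43.06 w 23.9 p [505.8 342.5 124.7] F [1.6 0.3 0.5] q6 -1.54
end t 46.75 w 24.2 p [500.  160.4 359.9] F [ 0.5 -1.1 -0.3] q6 -1.85
```

View pics/f.png

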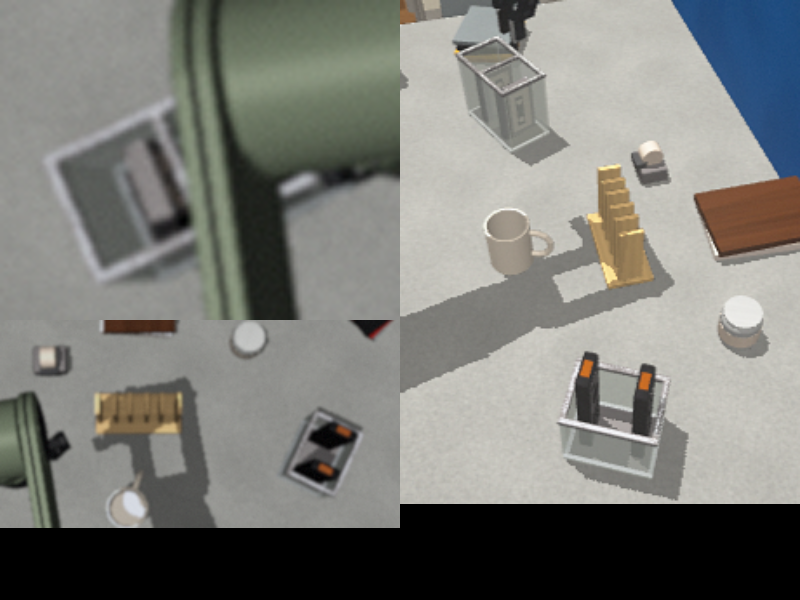

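The rack is empty. Both remotes stand in the tub, two cassettes stand in the bin (near cell at (518,105)), and the bystanders are where they were. Handing in.

```bash
python3 -c "
from h import *
ctrl.finish_job(); st('done')"
```

```text
the job is handed in; nothing more can be done
the job is handed in; nothing more can be done
```

The rack is cleared and the job is handed in, with the robot's clock at about 47 s of the 72 s allowed. No verdict is reported.

- **Remotes:** I lifted both out of the rack's outer slots and set them down in the tub by contact. Both are standing upright.
- **Cassette:** The fins and the bin's tight width ruled out using one grip throughout. I picked it up by its edges, stood it on the bench, then regripped the top 12 mm or so across its thickness. It touched the floor of the free cell at TCP height 125.7 mm, exactly as expected, and I released it there.
- **Last checks:** The final pictures show the rack empty, both remotes upright in the tub, two cassettes in the bin, and the mug, tin and dispenser with no visible shift. The arm was clear of everything.
- **Limits of the checks:** No check failed. The arm hid part of the bin in the final top view, so I confirmed the cassette's cell only from the side view and the touchdown height. I judged cassette_b and the bystanders by eye, not by measurement.

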